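# Hang the stencil on the drying easel

### The arm

A 6-joint arm with a two-finger parallel gripper is mounted at the origin on the work surface. World frame = base frame: x ahead of the robot, y to its left, z up, the work surface at z = 0. Lengths are in m, angles in degrees, forces in N, time in s.
With the tool pointing down it reaches from about 0.3 to 0.825 m from the base axis. Payload 5.4 kg.
Tool frame: the origin (TCP) lies on the centre line of the jaws, within the pads' length; the fingertips stand 22 mm ahead of it and the grasp point (between the pads) lies 3 mm ahead of it; z points along the fingers, y is the direction in which the jaws open and shut (so a half turn about z gives the same grasp; the last joint's range is limited). The gripper opens to 92 mm and grips with 3 to 60 N. Pads are 20 mm wide; open, the fingers measure 128 mm over their backs; the gripper's body (75 mm by 189 mm) begins 69 mm behind the grasp point.
Start: joints at [-78.386, 9.076, 91.501, -0, 79.423, -12.038], TCP at [0.231, -0.527, 0.208] pointing down, gripper open.
Joint ranges: [-166.64, 166.64], [-54.1, 131.32], [10.49, 154.53], [-73.88, 253.88], [9.74, 151.15], [-171.62, 171.62]. Speed limits (degrees/s): [147.25, 147.25, 180, 180, 180, 180].

### API

Orientations are given as a 3x3 rotation matrix whose columns are the frame's x, y, z axes.
In Python, from station import r gives the robot as it stands.
- The arm moves only by the tool jog_arm, never from a script. Its argument "moves" is a list that holds one entry, the list of rows, each a list of 7 numbers: the shift along the tool's x, y, z in mm, then the turn, a rotation vector about the tool's x, y, z in degrees, then the finger opening in mm, from 0 to 91.9. In form: [[[x, y, z, ax, ay, az, fingers], ...]]. A call has 1 to 12 rows; each row shifts and turns the commanded pose from where the row before left it, along the tool's axes as they then stand; what a row does not reach is not made up. A row lasts 1/10 s, in which the tool goes at most 50 mm and 8.59 degrees, less where a joint would pass 70% of its speed; a pose out of reach is approached as far as the arm can. A call is refused whole if a number of a shift passes 50 or a number of a turn 8.59, either way. A call with a gripper value outside its range is refused whole. The fingers move at their own pace and stop on an object; "force" is the grip in N (left out, the last holds). Time passes only in rows, so rows that do not move let the fingers close. It gives the time, the measured TCP pose, the force and the opening at its end, in the units of the state.
- r.get_state(): the state, without advancing time (a new reading comes with each control period).
- r.get_image(name): name is "side" or "top"; returns (picture, depth): 480x640x3 uint8, red, green, blue; 480x640 float32, m along the optical axis (not along the pixel's ray), 0 where there is no reading.
- r.get_calibration(name): a dict with "fx", "fy", "cx", "cy" (pixels), "extrinsics" (4x4, takes a point from camera to world coordinates). Camera axes: x right, y down, z forward; pixel columns grow to the right and rows downward; lengths in m; the calibration is good to about 2 mm. A picture is of the moment at which its call begins. get_calibration takes no time and is no camera call.
- r.hand_in(): hands the job in, once; it reports no verdict.
Trained networks look in the newest picture that a camera, given by its name, has taken for a name from the list of things; names that differ only in an ending like _2 or _b are one class to them, and where a whole thing is asked for, a point or a joint stands for the part that bears it (a point fixed in the world has none). Each returns a list of dicts, best first, with "p" (0 to 1); they miss things now and then, are a little off and sometimes report something else, mostly with a low value. They report only what shows in the picture. A call takes as long as a camera call. They do not tell look-alikes from the thing itself.
- r.regions_of(camera, name): "pixels" (480x640 bool, what is visible of it) and "point" ([column, row] in pixels, amid what is visible of it).
- r.place_of(camera, name): "point" ([column, row] in pixels: a listed point, or the origin of a listed thing).
The state is a dict: "time": time; "q": joint angles; "qvel": joint speeds; "tau": joint torques, N m; "eef_pos": TCP position; "ee_rot": TCP orientation; "contact_force": force on the tool from outside, world axes, zero at the start; "ft_torque": the same for the moment, N m; "opening": opening from 0.0 (shut) to 1.0 (fully open).
Only numpy, scipy, OpenCV 4.12 (cv2) and the standard library are available. Lean on these libraries where they do the work, as an engineer would, in place of code of your own. Each camera call takes 0.05 s, during which the arm holds its last target. There are 200 camera calls.

### The job

A paint jar is standing on the stencil whose two holes match the spacing of the easel's two pegs. First put that jar upright into the empty, cork-lined cell of the wooden caddy; then hang the stencil on the sloping easel with both holes over the pegs, handle outwards and its holes at the top, fully home and flat against the board. Do not knock over or move the other jars, the other stencil or the brush pot.

Things in the scene. Friction and masses are not known exactly. Their poses are not given: they have to be found in the camera images.
- stencil_grip (a point): The wooden grip ridge standing on the middle of the stencil: 50 mm long (along y), 12 mm thick (along x), its top 41 mm above the plate's underside. This point: middle of the ridge's length and thickness, 30 mm above the plate's underside (25 mm above its upper face). Axes as stencil.
- stencil_left (a point): Centre of the stencil's +y hole (13 mm across), at the plate's underside. Axes as the plate.
- stencil_right (a point): Centre of the stencil's -y hole, at the plate's underside. Axes as the plate.
- jar_mid (a point): Grey plastic paint jar with a blank paper label, upright cylinder 44 mm across and 72 mm high with a white cap, about 0.18 kg, standing at the start on the stencil's upper face about 55 mm to the +y side of the ridge. This point: its axis, half-way up (36 mm above its underside). z up along its axis.
- liner: Thin cork disc 44 mm across, 2 mm thick, lying fixed in the one empty cell of the caddy; origin at the centre of its underside, which is 5 mm above the table. The jar goes on top of it (7 mm above the table). Its axes turn with the caddy.
- caddy: Fixed open wooden caddy with three square cells (54 x 54 mm inside, centres 59 mm apart) in a row along its y; outside 64 (x) x 182 (y) mm, walls 5 mm thick, rims 35 mm above the table. Origin at the centre of its underside. Two cells hold other jars 44 mm across, 60 and 84 mm high.
- board: Plywood board of the fixed easel, 140 mm up the slope (x) by 210 mm wide (y), tilted 30 degrees to face up and towards the robot, turned up to 0.25 rad. Origin: centre of its face, 70 mm above the table; x up the slope, y left, z square out of the face. Two steel pegs stand square out of it at x = 42, y = +62 and -62 mm: 10 mm across, 28 mm long, the last 10 mm tapering to 4 mm.
- peg_left (a point): Where the axis of the +y peg meets the board's face. Axes as the board.
- peg_right (a point): Where the axis of the -y peg meets the board's face. Axes as the board.
- spare_grip (a point): The other dark aluminium stencil, same outline and grip ridge as the first (point at the same place on it), but its two holes are only 84 mm apart, so it does not fit the pegs; no jar stands on it. Leave it alone.
- pot_mid (a point): Loose steel brush pot 72 mm across and 95 mm high with brushes sticking up to 0.21 m above the table and no wider than the pot; it stands left or right of the easel; point on its axis 50 mm above its underside. Leave it alone.
- stencil: Dark anodised aluminium stencil plate 160 (its y) x 100 (its x) x 5 mm, about 0.28 kg, lying flat left or right of the caddy, turned up to 1.2 rad either way, with the jar standing on it; narrow slots are cut near its -x edge. Origin: centre of the underside; z up out of the handle side, +x towards the edge with the two holes. Two round through holes 13 mm across at x = 35, y = +62 and -62 mm.
- jar: The jar that stands on the stencil: origin at the centre of its underside.
- jar_low: Amber glass jar 44 mm across, 60 mm high, loose in a caddy cell; origin at the centre of its underside. Leave it alone.
- jar_tall: Clear glass jar 44 mm across, 84 mm high, loose in a caddy cell; origin at the centre of its underside. Leave it alone.
Things that resemble listed ones, but are neither listed nor needed, are in the scene too. Leave any yellow look-alike of the stencil alone.

How it is judged (in metres and radians):
On the way, in this order (a step that is already met when the one before it is completed fails the run):
1. the jar stands upright on the cork in the empty cell of the caddy, let go (horizontal distance between jar_mid and liner below 0.011 m and height (world z) of jar_mid below 0.05 m and angle between jar_mid's own z axis and vertical below 0.1 rad and contact force between the fingers and jar below 0.1 N and linear speed of jar below 0.02 m/s), for 0.2 s.
2. both holes of the stencil are over the pegs and the plate is flat against the board (distance between stencil_left and peg_left below 0.005 m and distance between stencil_right and peg_right below 0.005 m and angle between the z axis of stencil_grip and the z axis of board, either way round below 0.05 rad), for 0.2 s.
At the end, for the whole second after the job is handed in: The jar stands upright (within 0.1 rad) on the cork in its cell, within 11 mm of the cell's centre; each hole centre of the stencil, at its underside, is within 5 mm of the foot of its own peg (left on left, right on right) and the plate lies within 0.05 rad of the board; both are let go and still (all of step 1 and all of step 2 and linear speed of stencil below 0.02 m/s and contact force between the fingers and stencil below 0.1 N); the robot touches nothing.
It fails at once if the jar that stood on the stencil is tipped over (angle between jar_mid's own z axis and vertical above 0.6 rad).
It fails at once if the brush pot is moved or tipped (distance of pot_mid from where it was at the start of the episode above 0.02 m or angle between pot_mid's own z axis and vertical above 0.3 rad).
It fails at once if the other stencil is moved (distance of spare_grip from where it was at the start of the episode above 0.02 m).
It fails at once if a jar in the caddy is lifted out or tipped (distance of any of jar_low, jar_tall from where it was at the start of the episode above 0.02 m or angle between any of jar_low, jar_tall's own z axis and vertical above 0.3 rad).
It also fails if it takes over 59 s, if anything falls off the work surface, if the arm or the gripper's body presses on something with over 40 N, if the wrist force passes 120 N, or if a joint passes its speed limit or range.

## Working session

There is one attempt and no reset: what is moved stays moved. The work goes in short steps, Python scripts to look and compute and a tool call to move; the robot and the scene stay as the last step left them, time stands still between calls to the robot, and variables do not carry over. Pictures are saved under pics/ and viewed, about 8 in all and at most 12, crops included, and the job is handed in when it is done.

Besides the shell and the picture viewer there is one more tool, called after "Call:" by a JSON object that holds its "api" and its "payload". jog_arm: Moves the arm, as the interface text tells. Its arguments: {"type":"object","properties":{"moves":{"type":"array","items":{"type":"array","items":{"type":"array","items":{"type":"number"}}}},"force":{"type":"number"}},"required":["moves"]}

```bash
ls; mkdir -p pics; python3 - <<'E'
from station import r
import cv2,numpy as np
for c in ("top","side"):
    im,d=r.get_image(c); cv2.imwrite(f"pics/{c}0.png",im[:,:,::-1]); np.savez(f"{c}0.npz",im=im,d=d)
    k=r.get_calibration(c); print(c,k)
    for n in ["stencil","stencil_grip","stencil_left","stencil_right","jar_mid","liner","caddy","board","peg_left","peg_right","spare_grip","pot_mid","jar_low","jar_tall"]:
        print(n,[(np.round(x["point"]).tolist(),round(x["p"],2)) for x in r.place_of(c,n)][:4])
s=r.get_state();print(s)
E
```

```text
pics
top {'fx': 590.5798483615099, 'fy': 590.5798483615099, 'cx': 312.8433265307227, 'cy': 243.3049463331711, 'extrinsics': array([[-2.91041014e-02, -9.95650747e-01,  8.85016466e-02,
         4.21564934e-01],
       [-9.99575907e-01,  2.90764338e-02, -1.60206746e-03,
         1.05945040e-01],
       [-9.78212601e-04, -8.85107404e-02, -9.96074742e-01,
         1.55451084e+00],
       [ 0.00000000e+00,  0.00000000e+00,  0.00000000e+00,
         1.00000000e+00]])}
stencil [([167.0, 306.0], 0.98), ([252.0, 296.0], 0.78), ([126.0, 234.0], 0.61)]
stencil_grip [([248.0, 299.0], 0.79), ([163.0, 303.0], 0.7), ([120.0, 234.0], 0.56), ([340.0, 205.0], 0.44)]
stencil_left [([226.0, 293.0], 0.75), ([130.0, 209.0], 0.7), ([194.0, 307.0], 0.65)]
stencil_right [([153.0, 328.0], 0.92), ([271.0, 278.0], 0.9), ([150.0, 244.0], 0.7)]
jar_mid [([229.0, 312.0], 0.74)]
liner [([345.0, 287.0], 0.75), ([246.0, 213.0], 0.55)]
caddy [([359.0, 284.0], 0.98)]
board [([339.0, 204.0], 0.72), ([387.0, 283.0], 0.43)]
peg_left [([318.0, 186.0], 0.62)]
peg_right [([269.0, 278.0], 0.73), ([368.0, 185.0], 0.72), ([365.0
[... 1445 characters left out ...]
387e+01,  4.15515500e-04,
        7.94235009e+01, -1.20380597e+01]), 'qvel': array([-0.12876131,  0.07249183, -0.04085473,  0.03912846,  0.02155655,
        0.01294688]), 'tau': array([-6.58945228e-04, -3.85566115e+01, -3.22359288e+01,  7.02075893e-02,
        3.07586056e-02,  3.90836419e-06]), 'eef_pos': array([ 0.23065248, -0.52668161,  0.20770671]), 'ee_rot': array([[ 9.16000785e-01,  4.01176472e-01,  6.53807737e-06],
       [ 4.01176472e-01, -9.16000785e-01,  3.59977640e-06],
       [ 7.43302961e-06, -6.74475199e-07, -1.00000000e+00]]), 'contact_force': array([0.0393771 , 0.07193439, 0.99174365]), 'ft_torque': array([ 0.00513042, -0.03588294,  0.0256654 ]), 'opening': 1.0019514768346447}
```

```bash
python3 - <<'E'
import cv2
a=cv2.imread("pics/top0.png")[150:400,80:530]; cv2.imwrite("pics/topc.png",cv2.resize(a,(800,444),interpolation=cv2.INTER_CUBIC))
a=cv2.imread("pics/side0.png")[110:470,190:520]; cv2.imwrite("pics/sidec.png",cv2.resize(a,(550,600),interpolation=cv2.INTER_CUBIC))
E
```

```text
(no output)
```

View pics/topc.png

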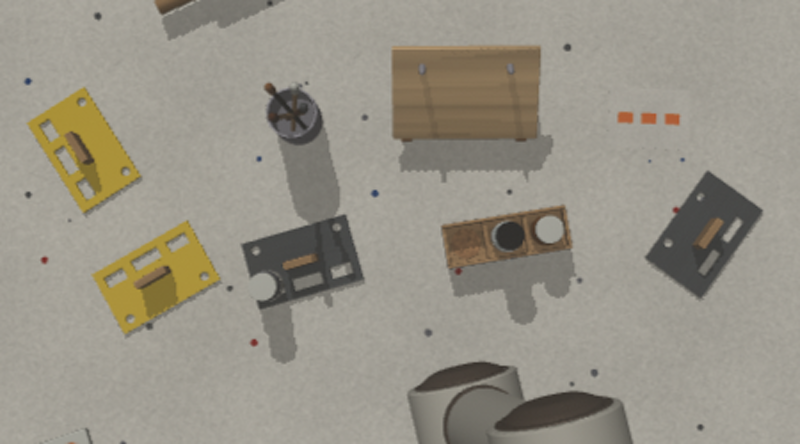

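View pics/sidec.png

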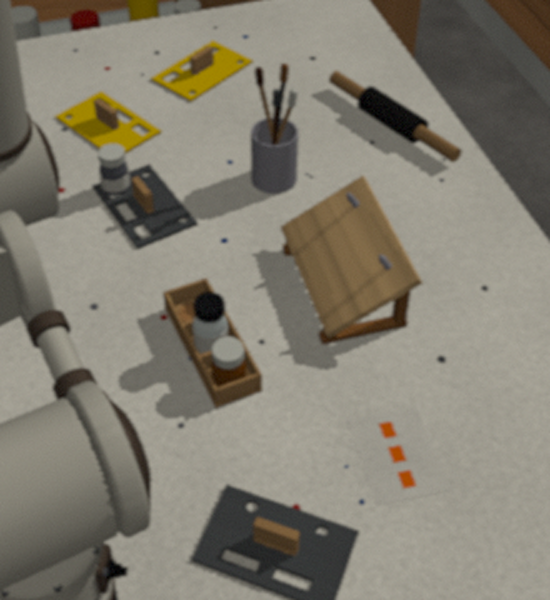

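```bash
cat > h.py <<'E'
import numpy as np,cv2
from station import r
K={c:r.get_calibration(c) for c in("top","side")}
def cloud(c,d):
    k=K[c]; v,u=np.mgrid[:480,:640]
    P=np.dstack([(u-k["cx"])/k["fx"]*d,(v-k["cy"])/k["fy"]*d,d]); T=k["extrinsics"]
    W=P@T[:3,:3].T+T[:3,3]; W[d<=0]=np.nan; return W
def ray(c,uv):
    k=K[c];T=k["extrinsics"];return T[:3,3],T[:3,:3]@np.array([(uv[0]-k["cx"])/k["fx"],(uv[1]-k["cy"])/k["fy"],1])
def onz(c,uv,z):
    o,d=ray(c,uv);return o+d*(z-o[2])/d[2]
def proj(c,p):
    k=K[c];T=k["extrinsics"];q=(np.asarray(p)-T[:3,3])@T[:3,:3];return np.array([k["fx"]*q[0]/q[2]+k["cx"],k["fy"]*q[1]/q[2]+k["cy"]])
def tri(a,b):
    (o1,d1),(o2,d2)=ray("top",a),ray("side",b)
    t=np.linalg.lstsq(np.c_[d1,-d2],o2-o1,rcond=None)[0];p,q=o1+t[0]*d1,o2+t[1]*d2;return (p+q)/2,np.linalg.norm(p-q)
E
python3 - <<'E'
from h import *
np.set_printoptions(precision=4,suppress=True)
for c in("top","side"):
    z=np.load(c+"0.npz");W=cloud(c,z["d"]);X,Y,Z=W[...,0],W[...,1],W[...,2]
    print(c,"table z",np.nanmedian(Z[(abs(X-.6)<.3)&(abs(Y)<.5)&(Z<.03)]),np.nanstd(Z[(abs(Z)<.004)]))
    # jar top
    g=onz("top",(229,311),.077); m=(np.hypot(X-g[0],Y-g[1])<.04)&(Z>.07)&(Z<.085)
    p=W[m]; print("jar",g,len(p),p.mean(0),cv2.minEnclosingCircle(p[:,:2].astype(np.float32)))
    # caddy rim
    g=onz("top",(361,284),.035); m=(np.hypot(X-g[0],Y-g[1])<.13)&(Z>.027)&(Z<.041)
    p=W[m]; print("caddy",g,len(p),p[:,2].mean(),cv2.minAreaRect(p[:,:2].astype(np.float32)*1000))
    for n,uv,h in(("low",(389,279),.065),("tall",(367,283),.089)):
        g=onz("top",uv,h); m=(np.hypot(X-g[0],Y-g[1])<.03)&(abs(Z-h)<.008)
        p=W[m]; print(n,g,len(p),p.mean(0) if len(p) else 0)
    # stencil plate
    g=onz("top",(252,297),.005); dark=(z["im"].max(2)<95)
    m=dark&(np.hypot(X-g[0],Y-g[1])<.1)&(abs(Z-.005)<.006)
    p=W[m]; print("plate",g,len(p),cv2.minAreaRect(p[:,:2].astype(np.float32)*1000))
    m=(np.hypot(X-g[0],Y-g[1])<.035)&(abs(Z-.038)<.008)
    p=W[m]; print("ridge",len(p),p.mean(0),cv2.minAreaRect(p[:,:2].astype(np.float32)*1000))
    # board plane
    g=onz("top",(342,202),.07); m=(np.hypot(X-g[0],Y-g[1])<.12)&(Z>.025)&(Z<.115)
    p=W[m]; q=p
    for i in range(4):
        cc=q.mean(0);n=np.linalg.svd(q-cc)[2][2];n*=np.sign(n[2]); q=p[abs((p-cc)@n)<.005]
    ux=np.array([0,0,1])-n*n[2];ux/=np.linalg.norm(ux);uy=np.cross(n,ux)
    uvp=np.c_[(q-cc)@ux,(q-cc)@uy]*1000; R=cv2.minAreaRect(uvp.astype(np.float32))
    o=cc+(R[0][0]*ux+R[0][1]*uy)/1000
    print("board",len(q),n,np.degrees(np.arccos(n[2])),ux,uy,R,"origin",o,"res",np.std((q-cc)@n))
    e=(p-o); hgt=e@n; pm=p[(hgt>.012)&(hgt<.035)]
    print("pegs",np.c_[(pm-o)@ux,(pm-o)@uy,(pm-o)@n][:30]*1000)
for n,a,b in(("pl",(318,186),(398,234)),("pr",(368,185),(422,269)),("sl",(226,293),(258,199)),("sr",(271,278),(300,245)),("sr2",(271,278),(229,183)),("sg",(248,299),(279,224))):print(n,tri(a,b))
E
```

```text
top table z -7.665015239100015e-05 0.002124377185232196
jar [0.39   0.3169 0.077 ] 196 [0.3896 0.3227 0.0763] ((0.38967543840408325, 0.3228313624858856), 0.02008504793047905)
caddy [ 0.4481 -0.017   0.035 ] 467 0.03381923725199278 ((450.5362854003906, -26.259178161621094), (63.93328094482422, 182.494873046875), 7.546295166015625)
low [ 0.4581 -0.0855  0.065 ] 190 [ 0.4584 -0.0844  0.0648]
tall [ 0.4492 -0.0276  0.089 ] 204 [ 0.4505 -0.0261  0.0886]
plate [0.4231 0.2665 0.005 ] 1558 ((423.2876281738281, 271.99945068359375), (99.39692687988281, 157.76087951660156), 14.858699798583984)
ridge 89 [0.4233 0.2726 0.0396] ((423.31402587890625, 272.883056640625), (11.959075927734375, 49.13874816894531), 14.549875259399414)
board 3845 [-0.5018  0.0145  0.8649] 30.13363198888085 [ 0.8645 -0.025   0.502 ] [0.029  0.9996 0.    ] ((-2.1239700317382812, -0.601226806640625), (143.71568298339844, 210.19764709472656), 0.30984655022621155) origin [0.6548 0.0288 0.0698] res 0.002463997717299763
pegs [[ 45.7774  63.8985  17.3194]
 [ 45.6707  61.4165  17.024 ]
 [ 45.0377  58.9214  15.259 ]
 [ 44.091  -58.
[... 2361 characters left out ...]
3.2875  56.554   12.3794]
 [ 44.9714 -58.7323  22.0714]
 [ 41.0189 -64.0228  28.975 ]
 [ 42.175  -60.2702  22.7849]
 [ 43.8588 -60.1953  20.9872]
 [ 45.4927 -59.7358  18.725 ]
 [ 39.9911 -66.0147  28.542 ]
 [ 41.4197 -64.2341  24.7059]
 [ 43.3361 -65.8626  24.9604]]
pl (array([0.6874, 0.0885, 0.0883]), np.float64(0.017392148533059933))
pr (array([ 0.6896, -0.0375,  0.0949]), np.float64(0.008252635694656202))
sl (array([0.4145, 0.3264, 0.074 ]), np.float64(0.040887706521595506))
sr (array([ 0.4716,  0.2164, -0.0053]), np.float64(4.8512375517169056e-05))
sr2 (array([0.3934, 0.2013, 0.2351]), np.float64(0.14076505833216207))
sg (array([0.4254, 0.2733, 0.028 ]), np.float64(0.014454916089412614))
```

```bash
cat > plan.py <<'E'
import numpy as np,json
from scipy.spatial.transform import Rotation as Ro
def down(yaw_y,tilt=0):
    a=np.radians(yaw_y);y=np.array([np.cos(a),np.sin(a),0]);z=np.array([0,0,-1.]);return np.c_[np.cross(y,z),y,z]
def plan(p,R,wps):
    "wps: (pos_m, rot, rows, fingers)"
    p=np.array(p,float);R=np.array(R,float);out=[]
    for q,S,n,f in wps:
        q=np.array(q,float)
        for k in range(n,0,-1):
            v=np.round(R.T@(q-p)*1000/k,1);w=np.round(Ro.from_matrix(R.T@S).as_rotvec(degrees=True)/k,2)
            p=p+R@v/1000;R=R@Ro.from_rotvec(w,degrees=True).as_matrix();out.append([*v.tolist(),*w.tolist(),f])
    out=[[0.0 if x==0 else x for x in o] for o in out]
    for i in range(0,len(out),12):print(json.dumps([out[i:i+12]]).replace(" ",""))
    print("end",p.round(4),"max",np.abs(np.array(out)).max(0))
    return p,R
E
python3 - <<'E'
from plan import *
from station import r
s=r.get_state();print(s["time"])
R=down(7.6)
plan(s["eef_pos"],s["ee_rot"],[([.45,-.05,.21],R,12,91.9),([.388,.321,.21],R,8,91.9),([.388,.321,.1],R,4,91.9)])
E
```

```text
1.5
[[[32.7,-29.1,-0.2,0.0,0.0,-6.16,91.9],[35.6,-25.4,-0.2,0.0,0.0,-6.16,91.9],[38.1,-21.4,-0.2,0.0,0.0,-6.16,91.9],[40.2,-17.2,-0.2,0.0,0.0,-6.16,91.9],[41.8,-12.8,-0.2,0.0,0.0,-6.16,91.9],[42.9,-8.2,-0.2,0.0,0.0,-6.16,91.9],[43.6,-3.6,-0.2,0.0,0.0,-6.16,91.9],[43.7,1.1,-0.2,0.0,0.0,-6.17,91.9],[43.3,5.9,-0.2,0.0,0.0,-6.16,91.9],[42.5,10.5,-0.2,0.0,0.0,-6.17,91.9],[41.1,14.9,-0.1,0.0,0.0,-6.16,91.9],[39.3,19.3,-0.2,0.0,0.0,-6.17,91.9]]]
[[[47.0,-1.5,0.0,0.0,0.0,0.0,91.9],[47.0,-1.6,0.0,0.0,0.0,0.0,91.9],[47.0,-1.5,0.0,0.0,0.0,0.0,91.9],[47.0,-1.6,0.0,0.0,0.0,0.0,91.9],[47.0,-1.5,0.0,0.0,0.0,0.0,91.9],[47.0,-1.6,0.0,0.0,0.0,0.0,91.9],[47.0,-1.5,0.0,0.0,0.0,0.0,91.9],[46.9,-1.6,0.0,0.0,0.0,0.0,91.9],[0.0,0.0,27.5,0.0,0.0,0.0,91.9],[0.0,0.0,27.5,0.0,0.0,0.0,91.9],[0.0,0.0,27.5,0.0,0.0,0.0,91.9],[0.0,0.0,27.5,0.0,0.0,0.0,91.9]]]
end [0.388 0.321 0.1  ] max [47.   29.1  27.5   0.    0.    6.17 91.9 ]
```

Call:
{"api": "jog_arm", "payload": {"moves": [[[33, -29, 0, 0, 0, -6.2, 91.9], [36, -25, 0, 0, 0, -6.2, 91.9], [38, -21, 0, 0, 0, -6.2, 91.9], [40, -17, 0, 0, 0, -6.2, 91.9], [42, -13, 0, 0, 0, -6.2, 91.9], [43, -8, 0, 0, 0, -6.2, 91.9], [44, -4, 0, 0, 0, -6.2, 91.9], [44, 1, 0, 0, 0, -6.2, 91.9], [43, 6, 0, 0, 0, -6.2, 91.9], [42, 10, 0, 0, 0, -6.2, 91.9], [41, 15, 0, 0, 0, -6, 91.9], [39, 19, 0, 0, 0, -6, 91.9]]], "force": 20}}

```text
time: 2.7
eef_pos: [0.4492, -0.0483, 0.208]
ee_rot: [[-0.137, 0.991, 0.001], [0.991, 0.137, -0.0], [-0.001, 0.001, -1.0]]
contact_force: [0.6, -0.1, 0.1]
opening: 1.005
```

Call:
{"api": "jog_arm", "payload": {"moves": [[[47, -1.5, 0, 0, 0, 0, 91.9], [47, -1.5, 0, 0, 0, 0, 91.9], [47, -1.5, 0, 0, 0, 0, 91.9], [47, -1.5, 0, 0, 0, 0, 91.9], [47, -1.5, 0, 0, 0, 0, 91.9], [47, -1.5, 0, 0, 0, 0, 91.9], [47, -1.5, 0, 0, 0, 0, 91.9], [47, -1.5, 0, 0, 0, 0, 91.9], [0, 0, 27, 0, 0, 0, 91.9], [0, 0, 27, 0, 0, 0, 91.9], [0, 0, 27, 0, 0, 0, 91.9], [0, 0, 27, 0, 0, 0, 91.9]]]}}

```text
time: 3.9
eef_pos: [0.3866, 0.3213, 0.0988]
ee_rot: [[-0.134, 0.991, 0.0], [0.991, 0.134, 0.0], [0.0, 0.001, -1.0]]
contact_force: [0.1, 0.3, -0.2]
opening: 1.0
```

Call:
{"api": "jog_arm", "payload": {"moves": [[[0, 0, 16, 0, 0, 0, 91.9], [0, 0, 16, 0, 0, 0, 91.9], [0, 0, 0, 0, 0, 0, 60], [0, 0, 0, 0, 0, 0, 46], [0, 0, 0, 0, 0, 0, 38], [0, 0, 0, 0, 0, 0, 38], [0, 0, 0, 0, 0, 0, 38], [0, 0, 0, 0, 0, 0, 38], [0, 0, 0, 0, 0, 0, 38], [0, 0, 0, 0, 0, 0, 38]]], "force": 20}}

```text
time: 4.9
eef_pos: [0.3872, 0.3212, 0.0681]
ee_rot: [[-0.133, 0.991, 0.001], [0.991, 0.133, 0.0], [0.0, 0.001, -1.0]]
contact_force: [1.2, -0.1, 0.5]
opening: 0.415
```

Call:
{"api": "jog_arm", "payload": {"moves": [[[0, 0, 0, 0, 0, 0, 30], [0, 0, 0, 0, 0, 0, 30], [0, 0, 0, 0, 0, 0, 30], [0, 0, 0, 0, 0, 0, 30]]], "force": 20}}

```text
time: 5.3
eef_pos: [0.3872, 0.3212, 0.068]
ee_rot: [[-0.133, 0.991, 0.001], [0.991, 0.133, 0.0], [0.0, 0.001, -1.0]]
contact_force: [1.8, -0.2, 2.6]
opening: 0.416
```

```bash
python3 - <<'E'
from h import *
im,d=r.get_image("side"); a=im[150:290,190:350,::-1]; cv2.imwrite("pics/s1.png",cv2.resize(a,(640,560),interpolation=cv2.INTER_CUBIC))
im,d=r.get_image("top");cv2.imwrite("pics/t1full.png",im[:,:,::-1])
E
```

```text
(no output)
```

View pics/s1.png

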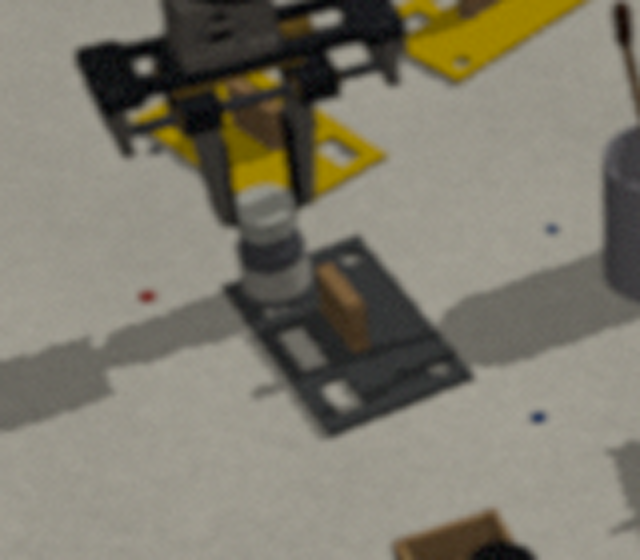

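```bash
python3 - <<'E'
from plan import *
from station import r
s=r.get_state();R=np.array(s["ee_rot"]);p=s["eef_pos"]
plan(p,R,[(p+[0,0,.03],R,2,30),(p+[.0,0,.09],R,2,30),([.4415,.031,p[2]+.09],R,8,30),([.4415,.031,.115],R,3,30)])
E
```

```text
[[[0.0,0.0,-15.0,0.0,0.0,0.0,30],[0.0,0.0,-15.0,0.0,0.0,0.0,30],[0.0,0.0,-30.0,0.0,0.0,0.0,30],[0.0,0.1,-30.0,0.0,0.0,0.0,30],[-36.9,1.9,0.0,0.0,0.0,0.0,30],[-36.8,1.9,0.0,0.0,0.0,0.0,30],[-36.9,1.9,0.0,0.0,0.0,0.0,30],[-36.8,1.9,0.0,0.0,0.0,0.0,30],[-36.9,1.9,0.0,0.0,0.0,0.0,30],[-36.8,1.9,0.0,0.0,0.0,0.0,30],[-36.9,1.9,0.0,0.0,0.0,0.0,30],[-36.8,1.9,0.0,0.0,0.0,0.0,30]]]
[[[0.0,0.0,14.3,0.0,0.0,0.0,30],[0.0,0.0,14.3,0.0,0.0,0.0,30],[0.0,0.0,14.4,0.0,0.0,0.0,30]]]
end [0.4415 0.031  0.115 ] max [36.9  1.9 30.   0.   0.   0.  30. ]
```

Call:
{"api": "jog_arm", "payload": {"moves": [[[0, 0, -5, 0, 0, 0, 30], [0, 0, -15, 0, 0, 0, 30], [0, 0, -25, 0, 0, 0, 30], [0, 0, -25, 0, 0, 0, 30], [0, 0, -20, 0, 0, 0, 30], [-10, 0, 0, 0, 0, 0, 30], [-20, 1, 0, 0, 0, 0, 30], [-27, 1.5, 0, 0, 0, 0, 30], [-27, 1.5, 0, 0, 0, 0, 30], [-27, 1.5, 0, 0, 0, 0, 30], [-27, 1.5, 0, 0, 0, 0, 30], [-27, 1.5, 0, 0, 0, 0, 30]]], "force": 25}}

```text
time: 6.6
eef_pos: [0.4154, 0.1569, 0.1556]
ee_rot: [[-0.133, 0.991, -0.004], [0.991, 0.133, -0.001], [-0.0, -0.004, -1.0]]
contact_force: [0.4, -0.2, -3.1]
opening: 0.409
```

Call:
{"api": "jog_arm", "payload": {"moves": [[[-27, 1.5, 0, 0, 0, 0, 30], [-27, 1.5, 0, 0, 0, 0, 30], [-27, 1.5, 0, 0, 0, 0, 30], [-25, 1.2, 0, 0, 0, 0, 30], [-16, 1, 0, 0, 0, 0, 30], [-8, 0.5, 0, 0, 0, 0, 30], [0, 0, 15, 0, 0, 0, 30], [0, 0, 15, 0, 0, 0, 30], [0, 0, 10, 0, 0, 0, 30], [0, 0, 0, 0, 0, 0, 30], [0, 0, 0, 0, 0, 0, 30]]]}}

```text
time: 7.7
eef_pos: [0.4412, 0.031, 0.1175]
ee_rot: [[-0.134, 0.991, -0.001], [0.991, 0.134, 0.0], [0.0, -0.001, -1.0]]
contact_force: [-0.9, 0.2, -2.0]
opening: 0.41
```

```bash
python3 - <<'E'
from h import *
from scipy.optimize import least_squares
np.set_printoptions(precision=4,suppress=True)
im,d=r.get_image("side");W=cloud("side",d);p=r.get_state()["eef_pos"]
m=(np.hypot(W[...,0]-p[0],W[...,1]-p[1])<.035)&(W[...,2]<p[2]-.025)&(W[...,2]>p[2]-.064)
q=W[m]
for lo,hi in((-.064,-.045),(-.045,-.025)):
    k=q[(q[:,2]>p[2]+lo)&(q[:,2]<p[2]+hi)]
    f=least_squares(lambda c:np.hypot(k[:,0]-c[0],k[:,1]-c[1])-.022,p[:2],loss="soft_l1",f_scale=.001);print(len(k),f.x,np.std(f.fun))
print(p)
k=W[(np.hypot(W[...,0]-p[0],W[...,1]-p[1])<.1)&(W[...,2]>.027)&(W[...,2]<.041)]
print(k[:,2].max(),q[:,2].min())
x=cv2.resize(im[220:380,220:400,::-1],(720,640)[:2],interpolation=cv2.INTER_CUBIC)[:600]; cv2.imwrite("pics/s2.png",x)
E
```

```text
68 [0.4414 0.0322] 0.001271393111795512
136 [0.4405 0.0316] 0.0013629754276278819
[0.4417 0.0308 0.118 ]
0.0408916374290188 0.056396483525077645
```

View pics/s2.png

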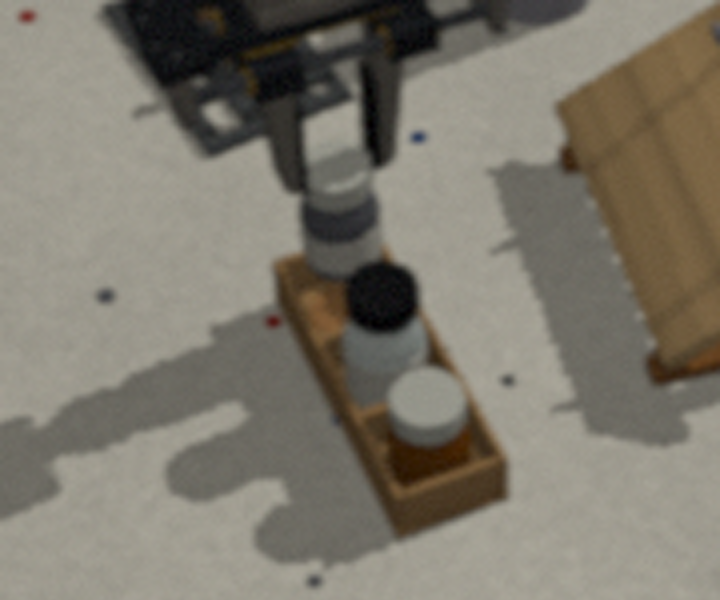

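Call:
{"api": "jog_arm", "payload": {"moves": [[[-1.5, 0, 8, 0, 0, 0, 30], [0, 0, 10, 0, 0, 0, 30], [0, 0, 10, 0, 0, 0, 30], [0, 0, 8, 0, 0, 0, 30], [0, 0, 6, 0, 0, 0, 30], [0, 0, 3, 0, 0, 0, 30], [0, 0, 1, 0, 0, 0, 30], [0, 0, 0, 0, 0, 0, 30], [0, 0, 0, 0, 0, 0, 30]]]}}

```text
time: 8.65
eef_pos: [0.4421, 0.0292, 0.0721]
ee_rot: [[-0.133, 0.991, 0.001], [0.991, 0.133, -0.0], [-0.0, 0.001, -1.0]]
contact_force: [0.5, 0.1, -2.0]
opening: 0.41
```

Call:
{"api": "jog_arm", "payload": {"moves": [[[0, 0, 0.8, 0, 0, 0, 30], [0, 0, 0.8, 0, 0, 0, 30], [0, 0, 0.4, 0, 0, 0, 30], [0, 0, 0, 0, 0, 0, 30]]]}}

```text
time: 9.05
eef_pos: [0.4422, 0.0291, 0.0702]
ee_rot: [[-0.133, 0.991, 0.001], [0.991, 0.133, -0.0], [-0.0, 0.001, -1.0]]
contact_force: [-0.4, -0.5, 1.3]
opening: 0.412
```

Call:
{"api": "jog_arm", "payload": {"moves": [[[0, 0, 0, 0, 0, 0, 45], [0, 0, 0, 0, 0, 0, 55], [0, 0, 0, 0, 0, 0, 65], [0, 0, 0, 0, 0, 0, 65], [0, 0, -5, 0, 0, 0, 65], [0, 0, -25, 0, 0, 0, 65], [0, 0, -35, 0, 0, 0, 65], [0, 0, -40, 0, 0, 0, 65], [0, 0, -40, 0, 0, 0, 65], [0, 0, 0, 0, 0, 0, 65]]]}}

```text
time: 10.05
eef_pos: [0.4454, 0.0286, 0.2213]
ee_rot: [[-0.133, 0.991, 0.012], [0.991, 0.133, -0.002], [-0.004, 0.011, -1.0]]
contact_force: [-0.2, 0.9, -0.3]
opening: 0.707
```

```bash
cat > meas.py <<'E'
from h import *
np.set_printoptions(precision=4,suppress=True)
for c in("top","side"):
    im,d=r.get_image(c); np.savez(f"{c}1.npz",im=im,d=d);W=cloud(c,d);X,Y,Z=W[...,0],W[...,1],W[...,2]
    m=(np.hypot(X-.441,Y-.03)<.03)&(Z>.072)&(Z<.083)
    p=W[m]; print(c,"jar",len(p),p.mean(0) if len(p) else 0)
    g=[.4225,.271]; dark=(im.max(2)<95)
    m=dark&(np.hypot(X-g[0],Y-g[1])<.1)&(abs(Z-.005)<.006)
    p=W[m]; print("plate",len(p),cv2.minAreaRect(p[:,:2].astype(np.float32)*1000))
    m=(np.hypot(X-g[0],Y-g[1])<.035)&(abs(Z-.038)<.006)
    p=W[m]; print("ridge",len(p),p.mean(0),cv2.minAreaRect(p[:,:2].astype(np.float32)*1000))
E
python3 meas.py
```

```text
top jar 0 0
plate 1706 ((423.2268981933594, 272.52215576171875), (99.62650299072266, 158.82325744628906), 14.964380264282227)
ridge 82 [0.423  0.2738 0.0395] ((423.36083984375, 272.8132629394531), (11.981782913208008, 49.68889236450195), 14.644214630126953)
side jar 220 [0.4421 0.0273 0.0776]
plate 1169 ((421.7402038574219, 272.7315979003906), (104.49826049804688, 168.56265258789062), 15.341634750366211)
ridge 73 [0.4196 0.2707 0.0386] ((419.7939453125, 271.67327880859375), (13.510875701904297, 50.7225341796875), 13.390568733215332)
```

```bash
python3 - <<'E'
from plan import *
from station import r
s=r.get_state();R=down(14.8);p=s["eef_pos"];print(p,s["time"])
plan(p,s["ee_rot"],[([.4222,.272,.14],R,8,50),([.4222,.272,.06],R,4,50),([.4222,.272,.032],R,3,50)])
E
```

```text
[0.44232122 0.02915593 0.21570513] 10.15
[[[30.4,1.5,9.4,0.02,0.01,-0.89,50],[30.4,2.0,9.5,0.02,0.01,-0.89,50],[30.4,2.5,9.4,0.01,0.01,-0.89,50],[30.3,3.0,9.5,0.02,0.0,-0.89,50],[30.3,3.4,9.5,0.01,0.01,-0.9,50],[30.2,3.9,9.4,0.02,0.0,-0.89,50],[30.1,4.4,9.5,0.01,0.01,-0.9,50],[30.1,4.8,9.4,0.02,0.0,-0.89,50],[0.0,0.0,20.0,0.0,0.0,0.0,50],[0.0,0.0,20.0,0.0,0.0,0.0,50],[0.0,0.0,20.0,0.0,0.0,0.0,50],[0.0,0.0,20.0,0.0,0.0,0.0,50]]]
[[[0.0,0.0,9.3,0.0,0.0,0.0,50],[0.0,0.0,9.4,0.0,0.0,0.0,50],[0.0,0.0,9.3,0.0,0.0,0.0,50]]]
end [0.4222 0.272  0.032 ] max [3.04e+01 4.80e+00 2.00e+01 2.00e-02 1.00e-02 9.00e-01 5.00e+01]
```

Call:
{"api": "jog_arm", "payload": {"moves": [[[30, 1.5, 9.5, 0, 0, -0.9, 50], [30, 2, 9.5, 0, 0, -0.9, 50], [30.5, 2.5, 9.5, 0, 0, -0.9, 50], [30.5, 3, 9.5, 0, 0, -0.9, 50], [30.5, 3.5, 9.5, 0, 0, -0.9, 50], [30.5, 4, 9.5, 0, 0, -0.9, 50], [30, 4.5, 9.5, 0, 0, -0.9, 50], [30, 5, 9, 0, 0, -0.9, 50], [0, 0, 20, 0, 0, 0, 50], [0, 0, 20, 0, 0, 0, 50], [0, 0, 20, 0, 0, 0, 50], [0, 0, 10, 0, 0, 0, 50]]]}}

```text
time: 11.35
eef_pos: [0.419, 0.2711, 0.0656]
ee_rot: [[-0.256, 0.967, -0.006], [0.967, 0.256, -0.002], [-0.0, -0.006, -1.0]]
contact_force: [-0.1, -0.1, -0.0]
opening: 0.542
```

```bash
python3 - <<'E'
from h import *
from plan import *
s=r.get_state();print(s["eef_pos"],s["time"],np.degrees(np.arctan2(s["ee_rot"][1,1],s["ee_rot"][0,1])))
plan(s["eef_pos"],s["ee_rot"],[([.4222,.272,.032],down(14.8),4,50)])
im,d=r.get_image("side");x=cv2.resize(im[130:290,180:360,::-1],(675,600),interpolation=cv2.INTER_CUBIC); cv2.imwrite("pics/s3.png",x)
E
```

```text
[0.41899056 0.27110372 0.06559785] 11.35 14.860672230285637
[[[0.0,0.9,8.4,-0.09,0.01,0.02,50],[0.0,0.9,8.4,-0.09,0.01,0.01,50],[0.0,0.8,8.4,-0.1,0.0,0.02,50],[0.1,0.9,8.4,-0.09,0.01,0.01,50]]]
end [0.4222 0.2721 0.032 ] max [1.0e-01 9.0e-01 8.4e+00 1.0e-01 1.0e-02 2.0e-02 5.0e+01]
```

View pics/s3.png

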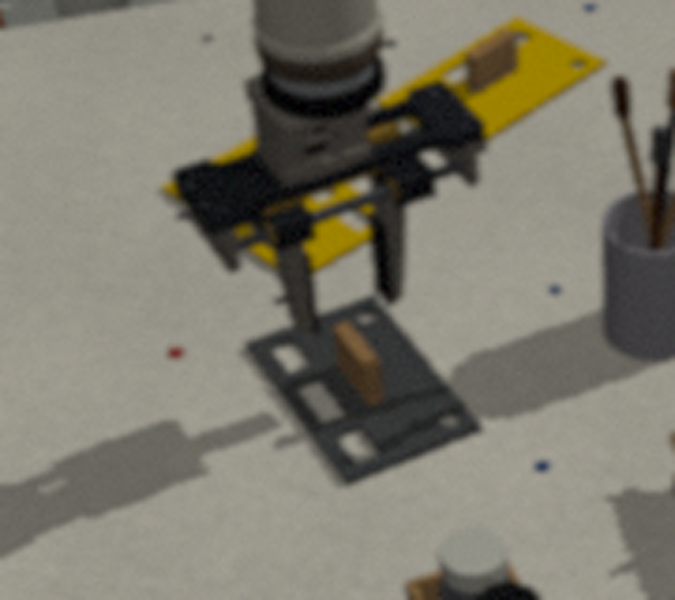

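Call:
{"api": "jog_arm", "payload": {"moves": [[[0, 0, 12, 0, 0, 0, 50], [0, 0, 12, 0, 0, 0, 50], [0, 0, 9, 0, 0, 0, 50], [0, 0, 4, 0, 0, 0, 50], [0, 0, 0, 0, 0, 0, 50], [0, 0, 0, 0, 0, 0, 50]]]}}

```text
time: 12.0
eef_pos: [0.4222, 0.2721, 0.0325]
ee_rot: [[-0.256, 0.967, 0.001], [0.967, 0.256, 0.0], [0.0, 0.001, -1.0]]
contact_force: [-0.2, 0.3, 1.0]
opening: 0.549
```

Call:
{"api": "jog_arm", "payload": {"moves": [[[0, 0, 0, 0, 0, 0, 30], [0, 0, 0, 0, 0, 0, 18], [0, 0, 0, 0, 0, 0, 6], [0, 0, 0, 0, 0, 0, 6], [0, 0, 0, 0, 0, 0, 6], [0, 0, 0, 0, 0, 0, 6], [0, 0, 0, 0, 0, 0, 6], [0, 0, -2, 0, 0, 0, 6], [0, 0, -6, 0, 0, 0, 6], [0, 0, -12, 0, 0, 0, 6], [0, 0, 0, 0, 0, 0, 6], [0, 0, 0, 0, 0, 0, 6]]], "force": 45}}

```text
time: 13.2
eef_pos: [0.4224, 0.2722, 0.0529]
ee_rot: [[-0.256, 0.967, 0.001], [0.967, 0.256, 0.0], [0.0, 0.001, -1.0]]
contact_force: [0.8, 0.5, -2.7]
opening: 0.107
```

```bash
cat > plate.py <<'E'
from h import *
np.set_printoptions(precision=4,suppress=True)
s=r.get_state();p=s["eef_pos"];R=s["ee_rot"];print(p,s["opening"])
# plate in tool frame: x_tool ~ +-stencil y, z_tool down
for c in("top","side"):
    im,d=r.get_image(c);np.savez(c+"2.npz",im=im,d=d);W=cloud(c,d)
    L=(W-p)@R; m=(im.max(2)<95)&(abs(L[...,2]-.0275)<.006)&(abs(L[...,0])<.1)&(abs(L[...,1])<.07)
    q=L[m]; cc=q.mean(0);n=np.linalg.svd(q-cc)[2][2]; print(c,len(q),"face z mm",cc[2]*1000,"normal in tool",n*np.sign(n[2]),cv2.minAreaRect(q[:,:2].astype(np.float32)*1000))
E
python3 plate.py
```

```text
[0.4224 0.2722 0.0529] 0.10692677412254688
top 525 face z mm 27.912567753871272 normal in tool [-0.      0.0012  1.    ] ((-0.28337860107421875, 0.13644790649414062), (98.99810791015625, 157.22586059570312), 89.92366027832031)
side 1216 face z mm 28.892676197081016 normal in tool [-0.002  -0.0015  1.    ] ((-1.4383544921875, -3.2016677856445312), (166.39028930664062, 102.7122802734375), 0.3288023769855499)
```

```bash
cat > board.py <<'E'
from h import *
from scipy.optimize import least_squares
np.set_printoptions(precision=4,suppress=True)
def fit(c,f,o0):
    z=np.load(f);W=cloud(c,z["d"]).reshape(-1,3);p=W[(np.hypot(W[:,0]-.653,W[:,1]-.028)<.13)&(W[:,2]>.03)&(W[:,2]<.15)]
    n=np.array([-.5012,.013,.8653]);cc=o0
    for t in(.006,.004,.003,.003):
        q=p[abs((p-cc)@n)<t];cc=np.median(q,0);cc=q.mean(0);n=np.linalg.svd(q-cc)[2][2];n*=np.sign(n[2])
    ux=np.array([0,0,1])-n*n[2];ux/=np.linalg.norm(ux);uy=np.cross(n,ux)
    o=o0-n*((o0-cc)@n);L=np.c_[(p-o)@ux,(p-o)@uy,(p-o)@n]*1000
    out=[]
    for sg in(1,-1):
        k=L[(L[:,2]>9)&(L[:,2]<29)&(abs(L[:,0]-42)<10)&(abs(L[:,1]-62*sg)<10)]
        rad=np.where(k[:,2]<18,5,5-3*(k[:,2]-18)/10)
        s=least_squares(lambda a:np.hypot(k[:,0]-a[0],k[:,1]-a[1])-rad,[42,62*sg],loss="soft_l1",f_scale=1);out.append(s.x);print(len(k),np.std(s.fun),end=" ")
    out=np.array(out);m=out.mean(0);yaw=np.arctan2((out[0]-out[1])[0],62*2)
    print(c,"n",n,"tilt",np.degrees(np.arccos(n[2])),"pegs",out.ravel(),"origin",o+ux*(m[0]-42)/1000+uy*m[1]/1000,"yaw n",np.degrees(np.arctan2(uy[0],uy[1])))
fit("top","top0.npz",np.array([.6548,.0288,.0698]));fit("side","side0.npz",np.array([.6523,.0267,.0693]))
for c in("top","side"):
    z=np.load(c+"0.npz");L=cloud(c,z["d"])
fit("top","top1.npz",np.array([.6548,.0288,.0698]))
E
python3 board.py
```

```text
16 1.0024725542088384 16 1.217884936361123 top n [-0.5029  0.0159  0.8642] tilt 30.20617031178783 pegs [ 41.0063  62.3658  41.256  -62.3757] origin [0.654  0.0288 0.0694] yaw n 1.8103244716492473
26 1.5837609860500212 30 1.534697056335707 side n [-0.5014  0.0131  0.8651] tilt 30.101812220363986 pegs [ 41.4476  63.4352  41.8243 -61.7322] origin [0.652  0.0276 0.0692] yaw n 1.5016945655942036
13 1.0234587628325564 17 1.2102272086681436 top n [-0.5039  0.0108  0.8637] tilt 30.264158157245895 pegs [ 41.8607  62.2493  41.5393 -62.5144] origin [0.6546 0.0287 0.0696] yaw n 1.232765458731867
```

```bash
cat > tgt.py <<'E'
import numpy as np
a=np.radians(-1.55);t=np.radians(30)
ux=np.array([np.cos(t)*np.cos(a),np.cos(t)*np.sin(a),np.sin(t)]);uy=np.array([-np.sin(a),np.cos(a),0]);n=np.cross(ux,uy)
RB=np.c_[ux,uy,n];RT=np.c_[uy,ux,-n];O=np.array([.6543,.0289,.0695])
def tcp(h):return O+.007*ux+(.0325+h)*n
E
python3 - <<'E'
from h import *
from plan import *
from tgt import *
s=r.get_state();p=s["eef_pos"];R=s["ee_rot"]
print("pot",onz("top",(246,214),.05),tcp(0),tcp(.045))
plan(p,R,[([.43,.26,.16],R,4,6),([.47,.06,.24],RT,8,6),(tcp(.045),RT,7,6)])
E
```

```text
pot [0.63580831 0.27298395 0.05      ] [0.64411591 0.02917557 0.10114583] [0.62162414 0.02978418 0.14011697]
[[[-3.4,1.2,-27.0,0.0,0.0,0.0,6],[-3.4,1.3,-27.0,0.0,0.0,0.0,6],[-3.4,1.2,-27.0,0.0,0.0,0.0,6],[-3.5,1.3,-26.9,0.0,0.0,0.0,6],[-25.4,-1.6,-10.0,-3.73,-0.54,2.0,6],[-25.6,0.0,-9.8,-3.73,-0.54,2.0,6],[-25.6,1.5,-9.5,-3.73,-0.54,2.0,6],[-25.7,3.0,-9.1,-3.72,-0.53,2.01,6],[-25.6,4.4,-8.7,-3.73,-0.54,2.0,6],[-25.5,5.9,-8.1,-3.72,-0.53,2.01,6],[-25.3,7.3,-7.4,-3.73,-0.54,2.0,6],[-25.1,8.6,-6.7,-3.72,-0.53,2.01,6]]]
[[[-3.7,11.7,23.2,0.0,0.0,0.0,6],[-3.7,11.7,23.2,0.0,0.0,0.0,6],[-3.7,11.7,23.3,0.0,0.0,0.0,6],[-3.8,11.7,23.2,0.0,0.0,0.0,6],[-3.7,11.7,23.3,0.0,0.0,0.0,6],[-3.8,11.8,23.2,0.0,0.0,0.0,6],[-3.7,11.7,23.3,0.0,0.0,0.0,6]]]
end [0.6216 0.0298 0.1401] max [25.7  11.8  27.    3.73  0.54  2.01  6.  ]
```

Call:
{"api": "jog_arm", "payload": {"moves": [[[-3.5, 1, -20, 0, 0, 0, 6], [-3.5, 1.5, -27, 0, 0, 0, 6], [-3.5, 1, -30, 0, 0, 0, 6], [-3.5, 1.5, -30, 0, 0, 0, 6], [-25.5, -1.5, -10, -3.73, -0.54, 2, 6], [-25.5, 0, -10, -3.73, -0.54, 2, 6], [-25.5, 1.5, -9.5, -3.73, -0.54, 2, 6], [-25.5, 3, -9, -3.73, -0.54, 2, 6], [-25.5, 4.5, -8.5, -3.73, -0.54, 2, 6], [-25.5, 6, -8, -3.73, -0.54, 2, 6], [-25.5, 7, -7.5, -3.73, -0.54, 2, 6], [-25, 8.5, -6.5, -3.73, -0.54, 2, 6]]]}}

```text
time: 14.5
eef_pos: [0.4696, 0.0594, 0.2384]
ee_rot: [[0.028, 0.865, 0.501], [1.0, -0.024, -0.014], [-0.0, 0.501, -0.865]]
contact_force: [-0.1, -0.4, -3.1]
opening: 0.104
```

Call:
{"api": "jog_arm", "payload": {"moves": [[[-3.5, 10, 20, 0, 0, 0, 6], [-4, 12, 24, 0, 0, 0, 6], [-4, 12, 24, 0, 0, 0, 6], [-4, 12, 24, 0, 0, 0, 6], [-4, 12, 24, 0, 0, 0, 6], [-3.5, 11, 21, 0, 0, 0, 6], [-2, 7, 15, 0, 0, 0, 6], [0, 0, 0, 0, 0, 0, 6], [0, 0, 0, 0, 0, 0, 6], [0, 0, 0, 0, 0, 0, 6]]]}}

```text
time: 15.5
eef_pos: [0.6109, 0.0316, 0.1456]
ee_rot: [[0.026, 0.865, 0.5], [1.0, -0.023, -0.014], [-0.0, 0.501, -0.866]]
contact_force: [0.2, -0.3, -3.1]
opening: 0.106
```

```bash
cat > chk.py <<'E'
from h import *
from plan import *
from tgt import *
import sys
np.set_printoptions(precision=4,suppress=True)
s=r.get_state();p=s["eef_pos"];R=s["ee_rot"]
print(s["time"],"err to tcp(0) in tool mm",R.T@(tcp(0)-p)*1000,"rot",Ro.from_matrix(R.T@RT).as_rotvec(degrees=True),"F tool",R.T@s["contact_force"],"T",R.T@s["ft_torque"],s["opening"])
E
python3 chk.py; python3 plate.py; python3 - <<'E'
import numpy as np,cv2
a=np.load("side2.npz")["im"][190:330,320:480,::-1];cv2.imwrite("pics/s4.png",cv2.resize(a,(640,560),interpolation=cv2.INTER_CUBIC))
E
```

```text
15.5 err to tcp(0) in tool mm [-1.4905  6.5614 55.1475] rot [0.0396 0.0017 0.0406] F tool [-0.2824 -1.3543  2.7585] T [ 0.521  -0.0322 -0.0665] 0.1061826212952594
[0.6109 0.0316 0.1456] 0.1061826212952594
top 1316 face z mm 28.251831237794757 normal in tool [ 0.0004 -0.0133  0.9999] ((0.3682708740234375, -0.022006988525390625), (158.55224609375, 102.70565795898438), 0.32992392778396606)
side 1834 face z mm 27.23617923465682 normal in tool [-0.0016 -0.0219  0.9998] ((-0.7710189819335938, -2.281768798828125), (165.13584899902344, 100.57451629638672), 0.04822595790028572)
```

View pics/s4.png

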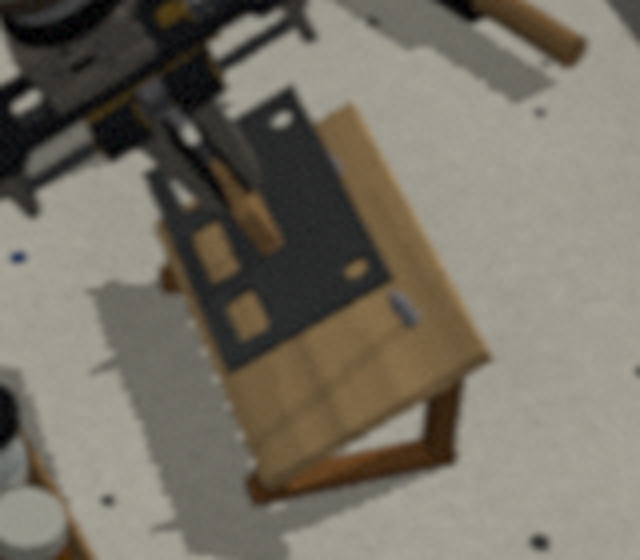

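Call:
{"api": "jog_arm", "payload": {"moves": [[[-0.5, 2.5, 4, 0, 0, 0, 6], [-1, 4, 8, 0, 0, 0, 6], [0, 0, 8, 0, 0, 0, 6], [0, 0, 4, 0, 0, 0, 6], [0, 0, 2, 0, 0, 0, 6], [0, 0, 0, 0, 0, 0, 6], [0, 0, 0, 0, 0, 0, 6], [0, 0, 0, 0, 0, 0, 6]]]}}

```text
time: 16.4
eef_pos: [0.6301, 0.0293, 0.1264]
ee_rot: [[0.027, 0.865, 0.501], [1.0, -0.023, -0.014], [-0.001, 0.501, -0.865]]
contact_force: [-0.5, 0.7, -2.9]
opening: 0.104
```

```bash
python3 chk.py; python3 - <<'E'
from h import *
im,d=r.get_image("side");im2,d2=r.get_image("top")
a=cv2.resize(im[190:310,330:460,::-1],(520,480),interpolation=cv2.INTER_CUBIC);b=cv2.resize(im2[165:225,300:385,::-1],None,fx=520/85,fy=520/85,interpolation=cv2.INTER_CUBIC)[:367]
b=cv2.resize(b,(280,198),interpolation=cv2.INTER_AREA) if 0 else b
cv2.imwrite("pics/s5.png",a);cv2.imwrite("pics/t5.png",b)
E
```

```text
16.4 err to tcp(0) in tool mm [ 0.2513 -0.561  28.8716] rot [0.0783 0.0153 0.0316] F tool [ 0.7061 -1.8822  2.2543] T [ 0.4854 -0.0408 -0.0384] 0.10385931991573127
```

View pics/s5.png

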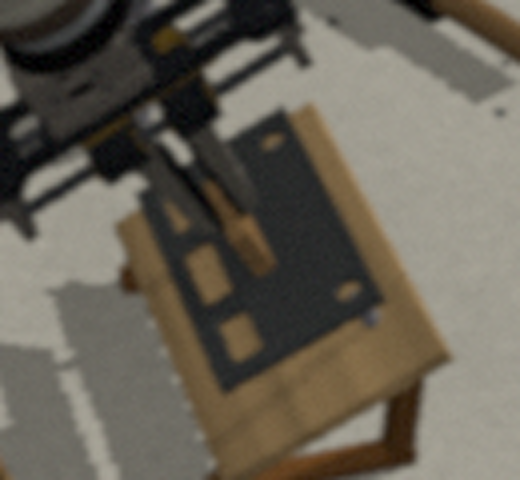

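View pics/t5.png

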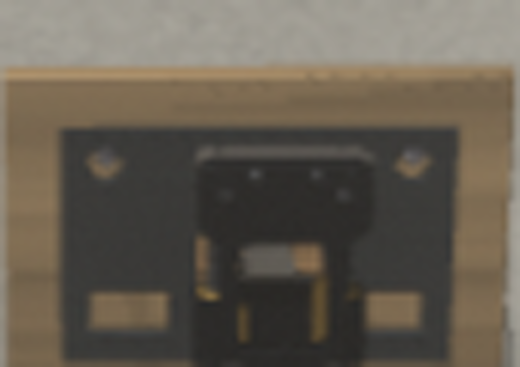

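Call:
{"api": "jog_arm", "payload": {"moves": [[[0, -0.5, 3, 0, 0, 0, 6], [0, 0, 3, 0, 0, 0, 6], [0, 0, 3, 0, 0, 0, 6], [0, 0, 3, 0, 0, 0, 6], [0, 0, 0, 0, 0, 0, 6], [0, 0, 0, 0, 0, 0, 6]]]}}

```text
time: 17.1
eef_pos: [0.6356, 0.0291, 0.1154]
ee_rot: [[0.027, 0.865, 0.5], [1.0, -0.023, -0.014], [-0.0, 0.501, -0.866]]
contact_force: [-0.8, -0.9, -3.4]
opening: 0.109
```

```bash
python3 chk.py
```

```text
17.1 err to tcp(0) in tool mm [ 0.3011  0.2131 16.5473] rot [0.044  0.0139 0.0251] F tool [-0.968  -2.3754  2.5422] T [ 0.4767 -0.0529 -0.0293] 0.10885294944429662
```

Call:
{"api": "jog_arm", "payload": {"moves": [[[0, 0, 3, 0, 0, 0, 6], [0, 0, 3, 0, 0, 0, 6], [0, 0, 3, 0, 0, 0, 6], [0, 0, 3, 0, 0, 0, 6], [0, 0, 0, 0, 0, 0, 6], [0, 0, 0, 0, 0, 0, 6]]]}}

```text
time: 17.7
eef_pos: [0.6416, 0.029, 0.105]
ee_rot: [[0.027, 0.865, 0.5], [1.0, -0.023, -0.014], [-0.0, 0.501, -0.866]]
contact_force: [0.5, -0.0, -2.9]
opening: 0.103
```

```bash
python3 chk.py
```

```text
17.7 err to tcp(0) in tool mm [0.2671 0.2702 4.5529] rot [0.0401 0.011  0.0252] F tool [-0.0154 -1.0304  2.8066] T [ 0.4341 -0.014  -0.0077] 0.1028979277998594
```

Free so far; press home gently.

Call:
{"api": "jog_arm", "payload": {"moves": [[[0, 0, 1.5, 0, 0, 0, 6], [0, 0, 1.5, 0, 0, 0, 6], [0, 0, 1, 0, 0, 0, 6], [0, 0, 0.5, 0, 0, 0, 6], [0, 0, 0, 0, 0, 0, 6], [0, 0, 0, 0, 0, 0, 6]]]}}

```text
time: 18.3
eef_pos: [0.6434, 0.029, 0.1013]
ee_rot: [[0.026, 0.866, 0.5], [1.0, -0.023, -0.014], [-0.001, 0.5, -0.866]]
contact_force: [-6.3, -0.9, 2.8]
opening: 0.111
```

```bash
python3 chk.py
```

```text
18.3 err to tcp(0) in tool mm [0.1748 0.5112 0.4557] rot [-0.0044  0.0044  0.0507] F tool [-1.064  -4.0002 -5.5399] T [ 1.0196 -0.0927 -0.0415] 0.11105502324034737
```

Call:
{"api": "jog_arm", "payload": {"moves": [[[0, 0, 0.5, 0, 0, 0, 6], [0, 0, 0.5, 0, 0, 0, 6], [0, 0, 0, 0, 0, 0, 6], [0, 0, 0, 0, 0, 0, 14], [0, 0, 0, 0, 0, 0, 20], [0, 0, 0, 0, 0, 0, 30], [0, 0, 0, 0, 0, 0, 40], [0, 0, 0, 0, 0, 0, 40], [0, 0, -2, 0, 0, 0, 40], [0, 0, 0, 0, 0, 0, 40]]]}}

```text
time: 19.3
eef_pos: [0.6435, 0.0289, 0.1023]
ee_rot: [[0.027, 0.865, 0.501], [1.0, -0.023, -0.014], [-0.0, 0.501, -0.865]]
contact_force: [0.9, 0.6, -0.3]
opening: 0.435
```

```bash
python3 chk.py;python3 plate.py
```

```text
19.3 err to tcp(0) in tool mm [ 0.2849 -0.0513  1.3453] rot [0.0768 0.0157 0.0256] F tool [0.6182 0.5675 0.6994] T [ 0.1529 -0.0103  0.0072] 0.43450106713721365
[0.6435 0.0289 0.1023] 0.43450106713721365
top 1173 face z mm 28.629785167189695 normal in tool [0.0004 0.0008 1.    ] ((-0.2800750732421875, -7.598720550537109), (158.9684600830078, 118.89521789550781), 0.27192071080207825)
side 1869 face z mm 28.272111409554505 normal in tool [-0.0015  0.0071  1.    ] ((6.1282196044921875, -10.082290649414062), (119.63117218017578, 180.83029174804688), 89.93447875976562)
```

Flat. Withdraw straight along the tool axis, then away.

Call:
{"api": "jog_arm", "payload": {"moves": [[[0, 0, -5, 0, 0, 0, 40], [0, 0, -15, 0, 0, 0, 40], [0, 0, -25, 0, 0, 0, 40], [0, 0, -35, 0, 0, 0, 40], [0, 0, -45, 0, 0, 0, 40], [0, 0, -45, 0, 0, 0, 40], [-20, -30, -20, 0, 0, 0, 40], [-30, -35, 0, 0, 0, 0, 40], [-40, -20, 0, 0, 0, 0, 40], [-40, 0, 0, 0, 0, 0, 40], [-40, 0, 0, 0, 0, 0, 40], [-40, 0, 0, 0, 0, 0, 40]]]}}

```text
time: 20.6
eef_pos: [0.4686, -0.1782, 0.2247]
ee_rot: [[0.028, 0.865, 0.502], [1.0, -0.023, -0.015], [-0.002, 0.502, -0.865]]
contact_force: [0.7, -0.1, 0.2]
opening: 0.436
```

Call:
{"api": "jog_arm", "payload": {"moves": [[[-25, 0, 0, 0, 0, 0, 40], [-10, 0, 0, 0, 0, 0, 40], [0, 0, 0, 0, 0, 0, 40], [0, 0, 0, 0, 0, 0, 40], [0, 0, 0, 0, 0, 0, 40]]]}}

```text
time: 21.1
eef_pos: [0.4683, -0.2099, 0.224]
ee_rot: [[0.025, 0.865, 0.501], [1.0, -0.021, -0.013], [-0.0, 0.501, -0.866]]
contact_force: [0.4, 0.2, -0.3]
opening: 0.435
```

```bash
python3 - <<'E'
from h import *
from tgt import *
np.set_printoptions(precision=4,suppress=True)
for c in("top","side"):
    im,d=r.get_image(c);W=cloud(c,d);L=(W-O)@RB*1000;X,Y,Z=W[...,0],W[...,1],W[...,2]
    cv2.imwrite(f"pics/{c}6.png",cv2.resize(im[150:350,290:450,::-1],(480,600),interpolation=cv2.INTER_CUBIC))
    m=(im.max(2)<95)&(abs(L[...,0])<75)&(abs(L[...,1])<95)&(abs(L[...,2]-5)<5);q=L[m];cc=q.mean(0);n=np.linalg.svd(q-cc)[2][2]
    print(c,"plate",len(q),cc,n,cv2.minAreaRect(q[:,:2].astype(np.float32)))
    p=W[(np.hypot(X-.441,Y-.03)<.03)&(Z>.07)&(Z<.085)];print("jar",p.mean(0),len(p),"want",.079)
    for nm,g,h in(("low",(.4584,-.0844),.065),("tall",(.4505,-.0261),.089)):
        p=W[(np.hypot(X-g[0],Y-g[1])<.03)&(abs(Z-h)<.008)];print(nm,p.mean(0))
    a=np.load(c+"0.npz");df=(np.abs(a["im"].astype(int)-im).sum(2)>90);print("diff pot/spare",df[190:245,225:265].sum(),df[240:320,440:520].sum())
E
```

```text
top plate 1735 [11.3319  0.2496  4.8743] [-0.0006 -0.0015  1.    ] ((7.257068634033203, -0.23687744140625), (102.1031494140625, 158.66009521484375), 0.04755817726254463)
jar [0.4446 0.0311 0.0782] 196 want 0.079
low [ 0.4584 -0.0844  0.0644]
tall [ 0.4505 -0.0263  0.0886]
diff pot/spare 0 1114
side plate 2063 [ 6.6216 -7.4493  5.5153] [-0.0046  0.0006  1.    ] ((-5.741630554199219, 5.3043060302734375), (123.65509033203125, 177.6459503173828), 0.049244076013565063)
jar [nan nan nan] 0 want 0.079
low [ 0.45   -0.0934  0.0636]
tall [ 0.4545 -0.0253  0.0876]
diff pot/spare 1381 0<stdin>:9: RuntimeWarning: Mean of empty slice.
  ret = um.true_divide(
```

View pics/side6.png

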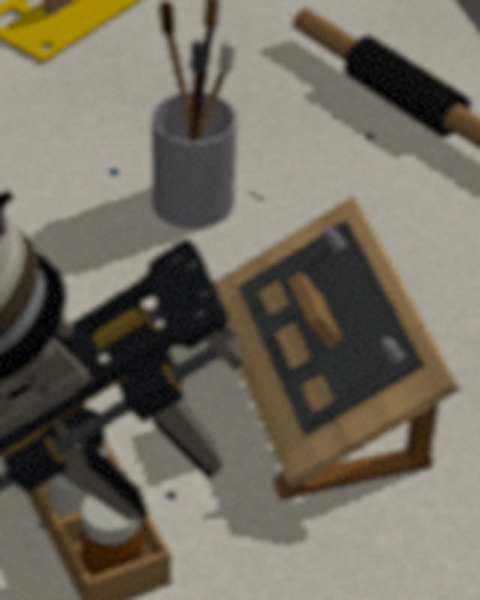

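View pics/top6.png

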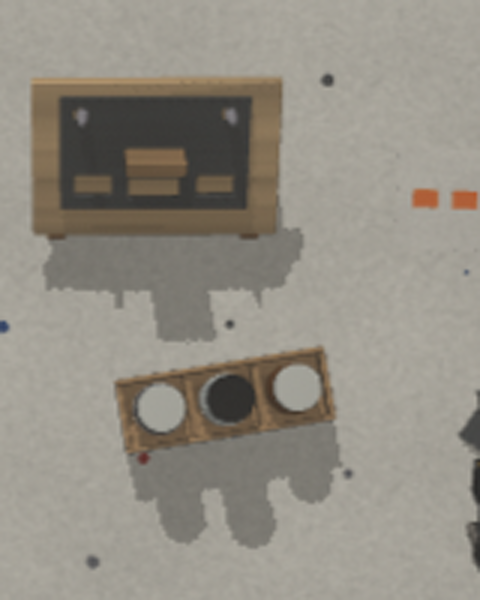

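```bash
python3 -c "
from station import r
print(r.hand_in())"
```

```text
the job is handed in; nothing more can be done
None
```

I put the jar in the empty cork-lined cell of the caddy. Then I hung its stencil on the easel, with both holes over the pegs and the handle outwards, and handed the job in about 21 s into the 59 s allowed. No verdict was reported.

Last checks, all from the top camera after backing the arm off:
- **Jar:** upright, about 2 mm from the cell centre. Its top measured 78 mm above the table, against 79 mm expected.
- **Stencil:** centre 0.3 mm from the target along each board axis. The plate lies within about 0.002 rad of the board, with its upper face 4.9 mm off it (5 mm plate), so it is fully home.
- **Caddy jars:** unmoved to within 0.5 mm.
- **Brush pot:** its patch of the picture is unchanged.
- **Robot:** about zero force on the tool, clear of everything.

**Did not agree or was not checked:**
- The side camera read 2–3 mm differently from the top one throughout. I went by the top camera, which matched the arm's own position.
- In the last side view the gripper hid the jar and distorted the plate and caddy-jar readings, so that view confirms only the picture of the hung stencil.
- The other stencil could not be checked in the last top view. The image there had changed (1,114 pixels, most likely the parked arm over that area). The arm came near it only at the start and when parked, about 0.2 m up each time.
- The jar turned out to be gripped by its cap, about 38 mm across, but it held steady.

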